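Slide a carved sample onto the bench scale

TASK

In the woodcarving workshop three carved sample blocks lie on the plywood feed board. Slide the one whose grooves run lengthwise off the board, down the small step and onto the steel scale pan for weighing, so that it lies flat and square about midway between the step and the pan's robot-side edge. Keep it level and low as it crosses the step, without lifting it clear into the air or letting it tip, and leave the other two blocks where they are.

Things in the scene. Friction and masses are not known exactly. Their poses are not given: they have to be found in the camera images.
- station: Fixed feed board and bench scale, side by side. Origin: on the table, under the step, mid-width. x points from scale to board (roughly away from the robot), y along the step, z up. Plywood board: x 0 to 130 mm, y -180 to 180, top 36 mm above the table. Flat, unmoving steel pan: x -165 to -5 mm, y -180 to 180, top at 28 mm, so a step of 8 mm down. Readout pod 26 mm high at y 170 to 245.
- channel_center (a point): The block to slide: centre (half-way up) of a loose pale-wood block, 90 mm long (its x), 50 wide (y), 35 high (z), about 0.12 kg, flat on the board, its length across the step within 10 degrees. Two grooves 10 mm wide, 14 deep run along its whole top between three long ribs. Plain long sides to grip. In any of three places along the board, about 115 mm apart.
- comb_center (a point): Bystander: centre of a loose block of the same wood and size (90 x 50 x 35 mm, long side along its x), with four grooves 10 mm wide running across its width. Leave it.
- pocket_center (a point): Bystander: centre of a loose block of the same wood and size (90 x 50 x 35 mm, long side along its x), with three rectangular pockets in a row sunk in its top. Leave it.
Not all that is in view belongs to the job. Leave any orange or yellow look-alike of the part that bears channel_center alone.

How it is judged:
On the way:
1. the lengthwise-grooved block straddles the step, its centre within 30 mm of the step line, low and level (within 15 degrees) (x of channel_center in the frame of station between -0.03 and 0.03 m and z of channel_center in the frame of station below 0.0655 m and angle between channel_center's own z axis and vertical below 0.26 rad), for 0.05 s.
At the end, for the whole second after the job is handed in: The lengthwise-grooved block rests flat on the steel pan, wholly on it: its centre within 25 mm of midway between the pan's step-side and robot-side edges, its long side square to the step within 15 degrees, not overhanging the pan's ends; the other two blocks lie within 15 mm of where they began (x of channel_center in the frame of station between -0.11 and -0.06 m and y of channel_center in the frame of station between -0.15 and 0.15 m and z of channel_center in the frame of station between 0.0415 and 0.0495 m and angle between channel_center's own z axis and vertical below 0.08 rad and angle between the x axis of channel_center and the x axis of station, either way round below 0.26 rad and distance of each of comb_center, pocket_center from where it was at the start of the episode below 0.015 m); the robot touches nothing.
It fails at once if the block is lifted: its centre rises more than 15 mm above its resting height on the board (z of channel_center in the frame of station above 0.0685 m).
It fails at once if the block tips more than 17 degrees (angle between channel_center's own z axis and vertical above 0.3 rad).
It fails at once if one of the other two blocks is moved by more than 15 mm (distance of any of comb_center, pocket_center from where it was at the start of the episode above 0.015 m).
It also fails if it takes over 48 s, if anything falls off the work surface, if the arm or the gripper's body presses on something with over 40 N, if the wrist force passes 120 N, or if a joint passes its speed limit or range.

ROBOT

A 6-joint arm with a two-finger parallel gripper is mounted at the origin on the work surface. World frame = base frame: x ahead of the robot, y to its left, z up, the work surface at z = 0. Lengths are in m, angles in rad, forces in N, time in s.
With the tool pointing down it reaches from about 0.35 to 0.975 m from the base axis. Payload 4.9 kg.
Tool frame: the origin (TCP) lies on the centre line of the jaws, within the pads' length; the fingertips stand ctrl.tcp_to_tips ahead of it and the grasp point (between the pads) lies 3 mm ahead of it (ctrl.tcp_to_tips is the distance from the TCP to the fingertips, in m); z points along the fingers, y is the direction in which the jaws open and shut (so a half turn about z gives the same grasp; the last joint's range is limited). The gripper opens to 85 mm and grips with 20 to 120 N. Pads are 22 mm wide; open, the fingers measure 114 mm over their backs; the gripper's body (76 mm by 85 mm) begins 54 mm behind the grasp point. The pads swing forward as they close: fully open they stand 13 mm farther back than shut.
Start: joints at [-1.457, 0.053, 1.613, -0, 1.476, -0.119], TCP at [0.144, -0.608, 0.253] pointing down, gripper open.
Joint ranges: [-3.01, 3.01], [-1.01, 2.22], [0.06, 2.58], [-1.02, 4.17], [0.09, 2.62], [-3.14, 3.14]. Speed limits (rad/s): [2.57, 2.57, 3.14, 3.14, 3.14, 3.14].

INTERFACE

Orientations are given as a rotation vector (axis times angle).
In Python, from station import ctrl, vision gives the robot as it stands.
- The arm moves only by the tool jog_arm, never from a script. Its argument "deltas" is a list of rows, each a list of 7 numbers: the turn, a rotation vector about the tool's x, y, z in rad, then the shift along the tool's x, y, z in cm, then the opening, from 0 (shut) to 1 (fully open). A call has 1 to 12 rows; each row shifts and turns the commanded pose from where the row before left it, along the tool's axes as they then stand; what a row does not reach is not made up. A row lasts 1/12 s, in which the tool goes at most 41.7 mm and 7.16 degrees, less where a joint would pass 70% of its speed; a pose out of reach is approached as far as the arm can. A call with a gripper value outside its range is refused whole. The fingers move at their own pace and stop on an object; "grip_force" is the grip in N (left out, the last holds). Time passes only in rows, so rows that do not move let the fingers close. It gives the time, the measured TCP pose, the force and the opening at its end, in the units of the state.
- ctrl.get_obs(): the state, without advancing time (a new reading comes with each control period).
- vision.get_image(name): name is "side" or "top" or "wrist"; returns (picture, depth): 400x640x3 uint8, red, green, blue; 400x640 float32, m along the optical axis (not along the pixel's ray), 0 where there is no reading.
- vision.calibration(name): a dict with "fx", "fy", "cx", "cy" (pixels), "rvec" (rotation vector, rad) and "tvec" (3), from world to camera coordinates, as OpenCV has them; the wrist camera has in their place "hand_eye" (4x4, takes a point from camera to tool coordinates, whose origin is the TCP and whose axes are the flange's). Camera axes: x right, y down, z forward; pixel columns grow to the right and rows downward; lengths in m; the calibration is good to about 2 mm. A picture is of the moment at which its call begins: read the wrist's pose just before it. calibration takes no time and is no camera call.
- ctrl.finish_job(): hands the job in, once; it reports no verdict.
The state is a dict: "t": time; "q": joint angles; "dq": joint speeds; "effort": joint torques, N m; "tool_pos": TCP position; "tool_rot": TCP orientation; "contact_force": force on the tool from outside, world axes, zero at the start; "wrist_torque": the same for the moment, N m; "opening": finger opening in m.
Only numpy, scipy, OpenCV 4.12 (cv2) and the standard library are available. Lean on these libraries where they do the work, as an engineer would, in place of code of your own. Each camera call takes 0.05 s, during which the arm holds its last target. There are 200 camera calls.

## Working session

There is one attempt and no reset: what is moved stays moved. The work goes in short steps, Python scripts to look and compute and a tool call to move; the robot and the scene stay as the last step left them, time stands still between calls to the robot, and variables do not carry over. Pictures are saved under pics/ and viewed, about 8 in all and at most 12, crops included, and the job is handed in when it is done.

Besides the shell and the picture viewer there is one more tool, called after "Call:" as name(argument=value, ...) on one line, values as JSON. jog_arm: Moves the arm, as the interface text tells. Its arguments: {"type":"object","properties":{"deltas":{"type":"array"},"grip_force":{"type":"number"}},"required":["deltas"]}

```bash
mkdir -p pics; cat > h.py <<'E'
import numpy as np,cv2
from station import ctrl,vision
def grab(n):
    o=ctrl.get_obs(); im,d=vision.get_image(n); np.savez(f'pics/{n}.npz',im=im,d=d,p=o['tool_pos'],r=o['tool_rot']); return im,d
def load(n):
    return np.load(f'pics/{n}.npz')
def world(n,u,v,z=None):
    """pixel -> world by depth, or on plane z"""
    f=load(n); c=vision.calibration(n)
    if n=='wrist':
        H=np.eye(4);H[:3,:3]=cv2.Rodrigues(f['r'])[0];H[:3,3]=f['p'];T=H@np.array(c['hand_eye'])
        R,t=T[:3,:3],T[:3,3]
    else:
        R=cv2.Rodrigues(np.array(c['rvec'],float))[0].T; t=-R@np.array(c['tvec']).ravel()
    ray=R@np.array([(u-c['cx'])/c['fx'],(v-c['cy'])/c['fy'],1])
    s=float(np.median(f['d'][v-1:v+2,u-1:u+2])) if z is None else (z-t[2])/ray[2]
    return t+s*ray
def save(im,name): cv2.imwrite('pics/'+name,cv2.cvtColor(im,cv2.COLOR_RGB2BGR))
E
python3 - <<'E'
from h import *
for n in('top','side'):
    im,d=grab(n); save(im,n+'0.png')
print(ctrl.get_obs(),ctrl.tcp_to_tips)
E
```

```text
{'t': 0.1, 'q': array([-1.45702222e+00,  5.32850566e-02,  1.61413754e+00, -1.63525148e-05,
        1.47601257e+00, -1.19003904e-01]), 'dq': array([ 0.00029441, -0.00146939, -0.00434426, -0.00123171, -0.00029387,
        0.00039045]), 'effort': array([ 1.20213004e-03, -3.94906783e+01, -3.71360421e+01, -8.82048653e-05,
        3.94303279e-03,  3.35030297e-07]), 'tool_pos': array([ 0.14411054, -0.60762559,  0.25220095]), 'tool_rot': array([-3.11850766e+00, -3.64610343e-01,  1.79902249e-05]), 'contact_force': array([-0.23897673,  0.26674998,  0.74673367]), 'wrist_torque': array([ 0.01410943, -0.0801866 , -0.04495488]), 'opening': 0.08548376798209023} 0.022
```

View pics/top0.png

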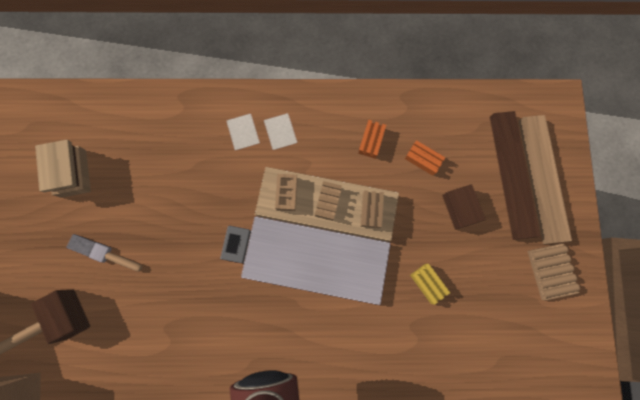

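Top view: the board is at about (325,205), with the pan below it at (318,260). On the board are blocks at (286,192) with pockets, (329,200) with cross grooves (comb), and (371,209) with grooves along its length, so probably the channel block. I'll confirm that in an enlarged crop. The orange and yellow pieces are decoys.

```bash
python3 - <<'E'
from h import *
im=load('top')['im']
save(cv2.resize(im[160:310,235:405],None,fx=4.5,fy=4,interpolation=cv2.INTER_CUBIC)[:600],'c1.png')
for p in [(286,192),(329,200),(371,209),(265,172),(395,193),(258,215),(388,240),(246,222),(388,300),(245,278)]: print(p,world('top',*p).round(3),world('top',*p,z=.071).round(3),world('top',*p,z=.036).round(3))
E
```

```text
(286, 192) [ 0.657 -0.002  0.057] [ 0.655 -0.003  0.071] [ 0.662 -0.     0.036]
(329, 200) [ 0.634 -0.112  0.07 ] [ 0.633 -0.112  0.071] [ 0.64  -0.113  0.036]
(371, 209) [ 0.61  -0.219  0.071] [ 0.61  -0.219  0.071] [ 0.616 -0.223  0.036]
(265, 172) [0.716 0.056 0.038] [0.707 0.052 0.071] [0.716 0.056 0.036]
(395, 193) [ 0.658 -0.288  0.037] [ 0.651 -0.281  0.071] [ 0.658 -0.288  0.036]
(258, 215) [0.602 0.073 0.029] [0.596 0.067 0.071] [0.601 0.072 0.036]
(388, 240) [ 0.534 -0.265  0.035] [ 0.531 -0.259  0.071] [ 0.534 -0.265  0.036]
(246, 222) [0.587 0.108 0.   ] [0.578 0.097 0.071] [0.583 0.102 0.036]
(388, 300) [ 0.381 -0.266  0.001] [ 0.385 -0.254  0.071] [ 0.383 -0.26   0.036]
(245, 278) [0.44  0.103 0.026] [0.44  0.096 0.071] [0.44  0.101 0.036]
```

View pics/c1.png

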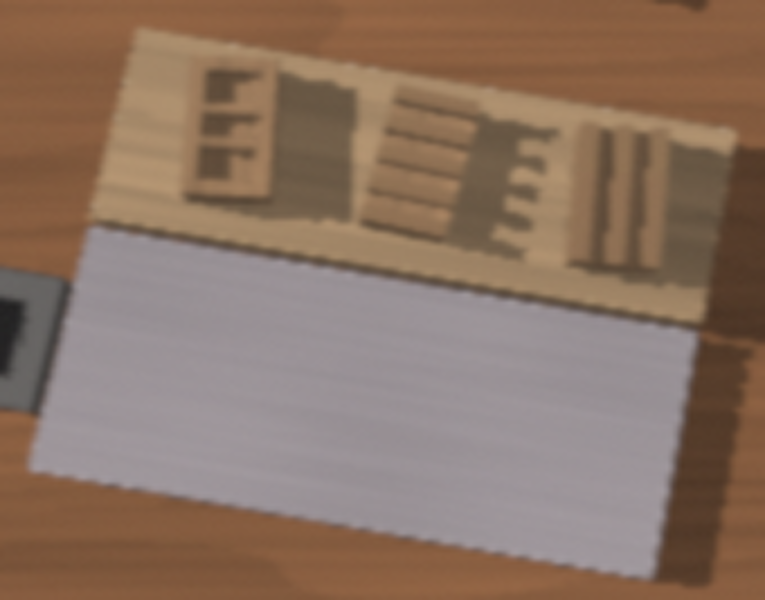

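Crop: the right-hand block at (617,195) has two lengthwise grooves between three ribs, so it is the channel block. The one at (422,162) is the comb and the one at (230,130) the pocket block. Next I'll fit the poses.

```bash
cat >> h.py <<'E'
def cw(u,v,z):
    return world('top',235+(u+.5)/4.5-.5,160+(v+.5)/4-.5,z)
def fit(L,P):  # 2D rigid fit local->world
    L=np.array(L,float);P=np.array(P)[:,:2];a=L-L.mean(0);b=P-P.mean(0)
    th=np.arctan2((a[:,0]*b[:,1]-a[:,1]*b[:,0]).sum(),(a*b).sum())
    R=np.array([[np.cos(th),-np.sin(th)],[np.sin(th),np.cos(th)]]);t=P.mean(0)-R@L.mean(0)
    return th,R,t,(P-(L@R.T+t))*1e3
E
python3 - <<'E'
from h import *
th,R,t,e=fit([(.13,.18),(.13,-.18),(0,.18),(0,-.18),(-.165,.18),(-.165,-.18)],
 [cw(137,28,.036),cw(735,130,.036),cw(92,225,.036),cw(702,325,.036),cw(30,470,.028),cw(655,580,.028)])
print('station',np.degrees(th),t,e.round(1))
B=[cw(583,122,.071),cw(668,130,.071),cw(660,270,.071),cw(570,262,.071)]
tb,Rb,c,eb=fit([(.045,.025),(.045,-.025),(-.045,-.025),(-.045,.025)],B)
print('block',np.degrees(tb),c,eb.round(1),'in station',R.T@(c-t))
g=R@[-.085,(R.T@(c-t))[1]]+t; print('goal',g)
rt=cv2.Rodrigues(ctrl.get_obs()['tool_rot'])[0]; print(rt.round(3),'tool x yaw',np.degrees(np.arctan2(rt[1,0],rt[0,0])))
print('delta in tool cm',rt.T@np.r_[c-ctrl.get_obs()['tool_pos'][:2],0]*100)
E
```

```text
station -11.049594782597563 [ 0.56731165 -0.09581441] [[ 1.4 -0.1]
 [ 0.2  1.4]
 [-3.3 -1.4]
 [-0.9  0.6]
 [ 2.1 -0.5]
 [ 0.5 -0.1]]
block -5.569245581932957 [ 0.61119861 -0.22230355] [[ 0.5 -0.6]
 [-0.   0.9]
 [-0.4 -0.4]
 [ 0.   0.2]] in station [ 0.0673161  -0.11573293]
goal [ 0.46170619 -0.19311086]
[[ 0.973  0.231 -0.   ]
 [ 0.231 -0.973  0.002]
 [ 0.    -0.002 -1.   ]] tool x yaw 13.33727666577506
delta in tool cm [ 54.33774056 -26.71796606   0.05993992]
```

Call:
jog_arm(deltas=[[0, 0, 0.11, 0, 0, 0, 1], [0, 0, 0.11, 0, 0, 0, 1], [0, 0, 0.11, 0, 0, 0, 1], [0, 0, 0, 2.1, -2.1, 0, 1], [0, 0, 0, 2.1, -2.1, 0, 1], [0, 0, 0, 2.1, -2.1, 0, 1], [0, 0, 0, 2.1, -2.1, 0, 1], [0, 0, 0, 2.1, -2.1, 0, 1], [0, 0, 0, 2.1, -2.1, 0, 1], [0, 0, 0, 2.1, -2.1, 0, 1], [0, 0, 0, 2.1, -2.1, 0, 1], [0, 0, 0, 2.1, -2.1, 0, 1]])

```text
t: 1.1
tool_pos: [0.3514, -0.437, 0.2528]
tool_rot: [-3.137, 0.153, 0.001]
contact_force: [-0.3, -0.2, 0.6]
opening: 0.0854
```

Call:
jog_arm(deltas=[[0, 0, 0, 2.1, -2.1, 0, 1], [0, 0, 0, 2.1, -2.1, 0, 1], [0, 0, 0, 2.1, -2.1, 0, 1], [0, 0, 0, 2.1, -2.1, 0, 1], [0, 0, 0, 2.1, -2.1, 0, 1], [0, 0, 0, 2.1, -2.1, 0, 1], [0, 0, 0, 2.1, -2.1, 0, 1], [0, 0, 0, 2.1, -2.1, 0, 1], [0, 0, 0, 2.1, -2.1, 0, 1], [0, 0, 0, 2.1, -2.1, 0, 1], [0, 0, 0, 0, 0, 0, 1], [0, 0, 0, 0, 0, 0, 1]])

```text
t: 2.1
tool_pos: [0.5805, -0.2486, 0.2524]
tool_rot: [-3.138, 0.149, 0.002]
contact_force: [-0.2, -0.6, -0.4]
opening: 0.0855
```

```bash
python3 - <<'E'
from h import *
im,d=grab('wrist'); save(im,'w1.png'); o=ctrl.get_obs(); print(o['t'],o['tool_pos'],o['tool_rot'])
E
```

```text
2.15 [ 0.57986451 -0.24937158  0.25253741] [-3.13772296e+00  1.50962851e-01  2.27280191e-03]
```

View pics/w1.png

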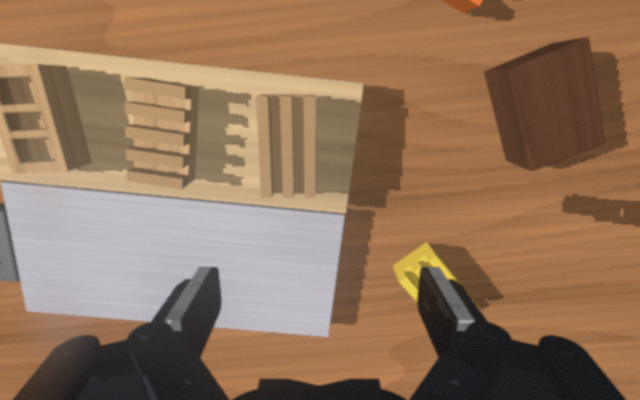

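Wrist view: the channel block's top corners are at about (257,96), (315,96), (315,195) and (261,197), and the board's right end at (362,84) and (346,213). I'll check these against the top-camera estimate.

```bash
python3 - <<'E'
from h import *
B=[world('wrist',*p,.071) for p in[(257,96),(315,96),(315,195),(261,197)]]
tb,Rb,c,eb=fit([(.045,.025),(.045,-.025),(-.045,-.025),(-.045,.025)],B)
print('block',np.degrees(tb),c,eb.round(1))
th,R,t,e=fit([(.13,-.18),(0,-.18),(-.165,-.18),(-.165,.18)],[world('wrist',362,84,.036),world('wrist',346,213,.036),world('wrist',329,336,.028),world('wrist',27,312,.028)])
print('station',np.degrees(th),t,e.round(1),R.T@(c-t))
o=ctrl.get_obs();rt=cv2.Rodrigues(o['tool_rot'])[0];print('yaw',np.degrees(np.arctan2(rt[1,0],rt[0,0])))
for q in(c,[.6112,-.2223]):print(rt.T@np.r_[np.array(q)-o['tool_pos'][:2],0]*100)
E
```

```text
block -5.61805026172002 [ 0.60941904 -0.22446011] [[-1.1 -1. ]
 [-0.9  0.5]
 [ 2.1  0.3]
 [-0.1  0.1]]
station -11.031096942598307 [ 0.56451403 -0.09644114] [[-1.6  1.1]
 [ 0.1 -0.2]
 [ 1.  -0.4]
 [ 0.4 -0.5]] [ 0.0685707  -0.11706141]
yaw -5.509000350734722
[ 2.70264406 -2.76337122 -0.00346875]
[ 2.85917957 -2.99548169 -0.00365744]
```

Call:
jog_arm(deltas=[[0, 0, 0, 1.4, -1.45, 0, 0.85], [0, 0, 0, 1.4, -1.45, 0, 0.85], [0, 0, 0, 0, 0, 2, 0.85], [0, 0, 0, 0, 0, 2, 0.85], [0, 0, 0, 0, 0, 2, 0.85], [0, 0, 0, 0, 0, 2, 0.85], [0, 0, 0, 0, 0, 2, 0.85], [0, 0, 0, 0, 0, 2, 0.85], [0, 0, 0, 0, 0, 1, 0.85], [0, 0, 0, 0, 0, 1, 0.85], [0, 0, 0, 0, 0, 1, 0.85], [0, 0, 0, 0, 0, 0, 0.85]])

```text
t: 3.15
tool_pos: [0.6095, -0.2236, 0.1014]
tool_rot: [-3.137, 0.154, 0.004]
contact_force: [-0.6, 0.5, 0.5]
opening: 0.0722
```

Call:
jog_arm(deltas=[[0, 0, 0, 0, 0, 1, 0.85], [0, 0, 0, 0, 0, 1, 0.85], [0, 0, 0, 0, 0, 0.7, 0.85], [0, 0, 0, 0, 0, 0.7, 0.85], [0, 0, 0, 0, 0, 0, 0.85], [0, 0, 0, 0, 0, 0, 0.85]])

```text
t: 3.65
tool_pos: [0.6104, -0.2233, 0.0686]
tool_rot: [-3.137, 0.152, 0.002]
contact_force: [-0.1, 0.1, -0.1]
opening: 0.073
```

```bash
python3 - <<'E'
from h import *
im,d=grab('wrist'); im2,_=grab('side')
save(np.hstack([cv2.resize(im,None,fx=.62,fy=.62),cv2.resize(im2,None,fx=.62,fy=.62)]),'w2.png'); o=ctrl.get_obs(); print(o['t'],o['tool_pos'],o['tool_rot'],o['opening'],o['contact_force'])
E
```

```text
3.75 [ 0.61103971 -0.22367933  0.06971121] [ 3.13758683e+00 -1.52458001e-01  1.07388811e-03] 0.07230684168023395 [ 0.75931282 -0.58407123 -0.99582994]
```

View pics/w2.png

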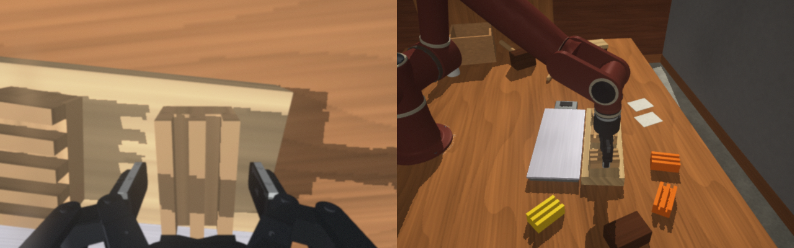

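The fingers (pads at about x 135 and 258) straddle the channel block (158–240), well centred and clear of the comb. Closing now.

Call:
jog_arm(deltas=[[0, 0, 0, 0, 0, 0, 0.5], [0, 0, 0, 0, 0, 0, 0.4], [0, 0, 0, 0, 0, 0, 0.4], [0, 0, 0, 0, 0, 0, 0.4], [0, 0, 0, 0, 0, 0, 0.4], [0, 0, 0, 0, 0, 0, 0.4], [0, 0, 0, 0, 0, 0, 0.4], [0, 0, 0, 0, 0, 0, 0.4]], grip_force=35)

```text
t: 4.42
tool_pos: [0.6112, -0.2238, 0.0701]
tool_rot: [3.137, -0.153, 0.002]
contact_force: [0.5, 0.1, 4.1]
opening: 0.0494
```

Gripped at 49.4 mm. Next: ease up 2 mm, square the block to the step, then slide toward the robot.

Call:
jog_arm(deltas=[[0, 0, 0, 0, 0, -0.2, 0.4], [0, 0, 0.048, 0, 0, 0, 0.4], [0, 0, 0.048, 0, 0, 0, 0.4], [0, 0, 0, -0.8, 0, 0, 0.4], [0, 0, 0, -0.8, 0, 0, 0.4], [0, 0, 0, -0.8, 0, 0, 0.4], [0, 0, 0, -0.8, 0, 0, 0.4], [0, 0, 0, -0.8, 0, 0, 0.4], [0, 0, 0, -0.8, 0, 0, 0.4], [0, 0, 0, -0.8, 0, 0, 0.4], [0, 0, 0, -0.8, 0, 0, 0.4], [0, 0, 0, 0, 0, 0, 0.4]])

```text
t: 5.42
tool_pos: [0.5463, -0.2108, 0.071]
tool_rot: [-3.126, 0.303, 0.002]
contact_force: [0.2, -0.0, -1.7]
opening: 0.049
```

```bash
python3 - <<'E'
from h import *
im,d=grab('side'); im2,_=grab('wrist')
save(np.hstack([cv2.resize(im[80:220,180:280+0+60],None,fx=2.4,fy=2.4)[:336],cv2.resize(im2,(400,336))]),'s3.png'); o=ctrl.get_obs(); print(o['t'],o['tool_pos'],o['opening'],o['contact_force'])
rt=cv2.Rodrigues(o['tool_rot'])[0];print('yaw',np.degrees(np.arctan2(rt[1,0],rt[0,0])))
E
```

```text
5.5167 [ 0.54771637 -0.21131647  0.07145627] 0.04948181199145625 [ 0.91615233 -0.77463022 -1.75355658]
yaw -11.085007835302031
```

View pics/s3.png

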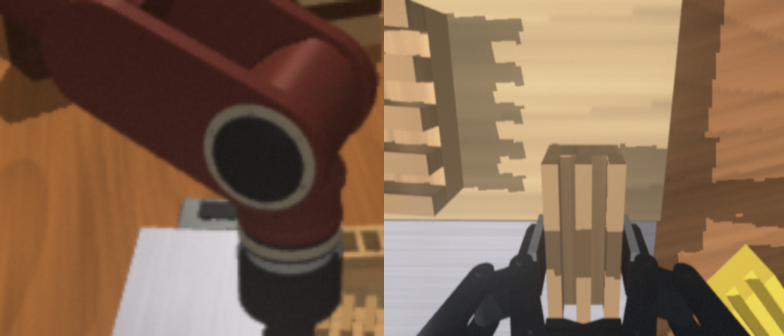

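The block moves with the gripper. It straddles the step, level and square; in the wrist view the step line is at row ≈220. Continuing over the pan.

Call:
jog_arm(deltas=[[0, 0, 0, -0.8, 0, 0, 0.4], [0, 0, 0, -0.8, 0, 0, 0.4], [0, 0, 0, -0.8, 0, 0, 0.4], [0, 0, 0, -0.8, 0, 0, 0.4], [0, 0, 0, -0.8, 0, 0, 0.4], [0, 0, 0, -0.8, 0, 0, 0.4], [0, 0, 0, -0.8, 0, 0, 0.4], [0, 0, 0, -0.8, 0, 0, 0.4], [0, 0, 0, -0.8, 0, 0, 0.4], [0, 0, 0, -0.8, 0, 0, 0.4], [0, 0, 0, -0.8, 0, 0, 0.4], [0, 0, 0, 0, 0, 0, 0.4]])

```text
t: 6.52
tool_pos: [0.46, -0.1939, 0.0709]
tool_rot: [-3.126, 0.303, 0.002]
contact_force: [0.1, -1.1, -1.8]
opening: 0.049
```

Call:
jog_arm(deltas=[[0, 0, 0, 0, 0, 0.2, 0.4], [0, 0, 0, 0, 0, 0.2, 0.4], [0, 0, 0, 0, 0, 0.2, 0.4], [0, 0, 0, 0, 0, 0.2, 0.4], [0, 0, 0, 0, 0, 0.1, 0.4], [0, 0, 0, 0, 0, 0, 0.4], [0, 0, 0, 0, 0, 0, 0.4]])

```text
t: 7.1
tool_pos: [0.4617, -0.1944, 0.0622]
tool_rot: [-3.127, 0.303, -0.0]
contact_force: [-0.2, -0.2, -0.6]
opening: 0.0494
```

Call:
jog_arm(deltas=[[0, 0, 0, 0, 0, 0.05, 0.4], [0, 0, 0, 0, 0, 0.05, 0.4], [0, 0, 0, 0, 0, 0, 0.4], [0, 0, 0, 0, 0, 0, 0.4]])

```text
t: 7.43
tool_pos: [0.4617, -0.1944, 0.0621]
tool_rot: [-3.127, 0.303, 0.0]
contact_force: [-2.7, 2.4, 5.9]
opening: 0.0491
```

The block has landed: 6 N upward and the height no longer drops. Release gently and retreat.

Call:
jog_arm(deltas=[[0, 0, 0, 0, 0, 0, 0.62], [0, 0, 0, 0, 0, 0, 0.7], [0, 0, 0, 0, 0, 0, 0.8], [0, 0, 0, 0, 0, 0, 0.85], [0, 0, 0, 0, 0, 0, 0.85], [0, 0, 0, 0, 0, 0, 0.85], [0, 0, 0, 0, 0, 0, 0.85]])

```text
t: 8.02
tool_pos: [0.4615, -0.1944, 0.0613]
tool_rot: [3.127, -0.303, -0.0]
contact_force: [0.3, 0.4, -0.8]
opening: 0.0723
```

Call:
jog_arm(deltas=[[0, 0, 0, 0, 0, -1, 0.85], [0, 0, 0, 0, 0, -1, 0.85], [0, 0, 0, 0, 0, -2, 0.85], [0, 0, 0, 0, 0, -2, 0.85], [0, 0, 0, 0, 0, -2, 0.85], [0, 0, 0, 0, 0, -2, 0.85], [0, 0, 0, 0, 0, -2, 0.85], [0, 0, 0, -3, 0, -2, 0.85], [0, 0, 0, -3, 0, -2, 0.85], [0, 0, 0, -2, 0, -2, 0.85], [0, 0, 0, 0, 0, 0, 0.85], [0, 0, 0, 0, 0, 0, 0.85]])

```text
t: 9.02
tool_pos: [0.3834, -0.1795, 0.2442]
tool_rot: [3.124, -0.304, 0.009]
contact_force: [-0.0, 0.1, 0.7]
opening: 0.0727
```

```bash
python3 - <<'E'
from h import *
im,d=grab('wrist'); save(im,'w4.png'); o=ctrl.get_obs(); print(o['t'],o['tool_pos'],o['opening'],o['contact_force'])
E
```

```text
9.0667 [ 0.38332983 -0.17926112  0.24256413] 0.07263668111054677 [-0.42009937 -0.53011712  0.37604229]
```

View pics/w4.png

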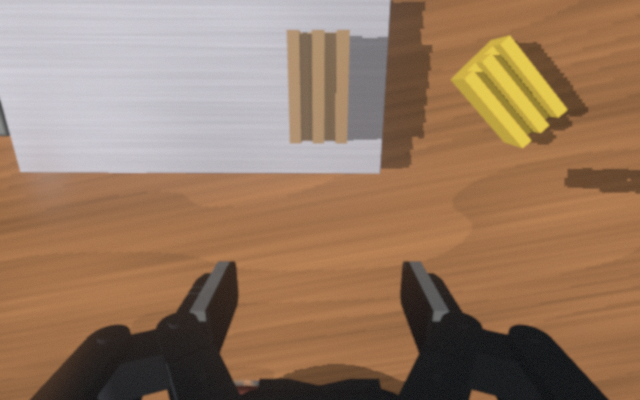

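The block lies flat and square on the pan, with top corners at (287,30), (349,30), (348,143) and (290,143). The pan's robot-side edge is at row 173 and its end at column ~383. A numeric check follows.

```bash
python3 - <<'E'
from h import *
z=[world('wrist',*p)[2] for p in[(318,36),(318,137),(294,86),(343,86),(200,90)]];print('heights',np.round(z,4))
B=[world('wrist',*p,.063) for p in[(287,30),(349,30),(348,143),(290,143)]]
tb,Rb,c,eb=fit([(.045,.025),(.045,-.025),(-.045,-.025),(-.045,.025)],B)
a,b=world('wrist',20,172,.028)[:2],world('wrist',380,173,.028)[:2]
th=np.arctan2(*(a-b)[::-1])-np.pi/2;n=np.array([np.cos(th),np.sin(th)])
print('rel yaw',np.degrees(tb-th),'station x',(c-b)@n-.165,'y',(c-b)@[-n[1],n[0]]-.18)
o=load('top');im,d=grab('top');save(cv2.resize(np.hstack([o['im'][160:310,235:405],im[160:310,235:405]]),None,fx=2.3,fy=2.3),'t5.png')
E
```

```text
heights [0.0627 0.0627 0.063  0.0624 0.0283]
rel yaw 0.5833629923138428 station x -0.08480999393924585 y -0.1181518244072326Traceback (most recent call last):
  File "<stdin>", line 8, in <module>
    return format.read_array(
           ~~~~~~~~~~~~~~~~~^
        bytes,
        ^^^^^^
    ...<2 lines>...
        max_header_size=self.max_header_size
        ^^^^^^^^^^^^^^^^^^^^^^^^^^^^^^^^^^^^
    )
    ^
    data = _read_bytes(fp, read_size, "array data")
    r = fp.read(size - len(data))
    data = self._read1(n)
    self._update_crc(data)
    ~~~~~~~~~~~~~~~~^^^^^^
    raise BadZipFile("Bad CRC-32 for file %r" % self.name)
zipfile.BadZipFile: Bad CRC-32 for file 'im.npy'
```

The placing is good. The before/after picture failed only because the script overwrote its own saved file; I'll redo it from top0.png.

```bash
python3 - <<'E'
from h import *
a=cv2.imread('pics/top0.png')[:,:,::-1];b=load('top')['im']
save(cv2.resize(np.hstack([a[160:310,235:405],b[160:310,235:405]]),None,fx=2.3,fy=2.3),'t5.png')
g=lambda i:np.float32(cv2.cvtColor(np.ascontiguousarray(i),cv2.COLOR_RGB2GRAY))
for n,(u,v) in dict(pocket=(286,192),comb=(327,200)).items():
    s=np.s_[v-22:v+22,u-18:u+18];print(n,'px shift',cv2.phaseCorrelate(g(a[s]),g(b[s])))
E
```

```text
pocket px shift ((-0.010783400818237254, 0.4503714535399155), 0.9934639390603995)
comb px shift ((0.042671744518216315, 0.44898424500035716), 0.9991820397200408)
```

View pics/t5.png

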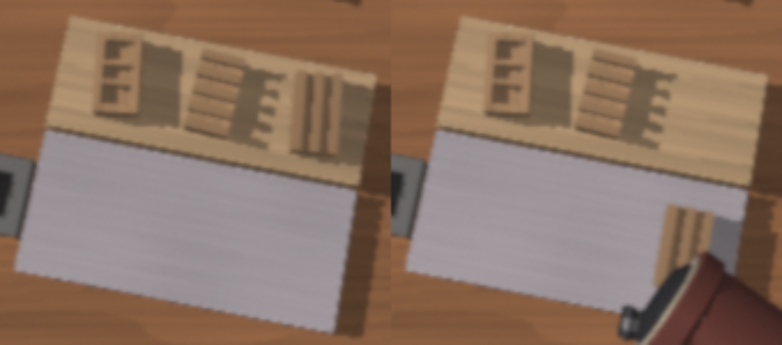

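Before and after: the pocket and comb blocks show no visible movement, the channel block is on the pan, and the arm is clear above it. Handing in.

```bash
python3 -c "
from station import ctrl; print(ctrl.finish_job())"
```

```text
the job is handed in; nothing more can be done
None
```

I gripped the lengthwise-grooved block by its long sides at 35 N. I eased it up about 2 mm, squared it to the step, drew it level across and lowered it 8 mm onto the pan. Then I released it and backed the arm clear. The job was handed in at about 9 s on the robot's clock; no verdict is reported.

**Placing:** in the wrist view after release, the block's centre was at station x ≈ -0.085 m, y ≈ -0.118 m. It was about 0.6° off square, with its top at 0.0624–0.0630 m, so it lies flat on the pan.

**Other blocks:** the pocket and comb blocks both show the same image shift of 0.45 px, about 1 mm. I could not tell whether that is real movement or only the image, but it is far below the 15 mm limit.

**Failures and disagreements:**
- The top and wrist estimates of the block's position differed by about 3 mm. I aimed between them.
- One check script crashed by overwriting its own saved picture. I redid that check successfully.

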